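# Set the joint of a splashback sample tile

### The job

On the splashback sample board, slide the orange spacer from its wooden holder down into the one gap beside the loose blue tile that is wide enough for it, until its head rests on the tiles, and let go of it; keep it away from the narrow gap and its end tile. Then take the black lifter on the loose tile and slide the tile against the spacer so that the joint is closed up flush on both sides of it, and finish while still holding the tile firmly pressed there: do not let go at the end. Leave the seed tray and the tumbler where they stand.

Things in the scene. Friction and masses are not known exactly. Their poses are not given: they have to be found in the camera images.
- board: Plywood sample board, fixed, 124 (x) x 350 (y) x 10 mm thick, with a low aluminium rail along its front and back edge (top 18 mm above the worktop). The row of tiles lies on it along its y axis between the rails. Origin: centre of its underside, on the worktop.
- tile: The loose blue tile in the middle of the row, 100 (x) x 150 (y) x 14 mm, about 0.4 kg, free to slide along the board's y (2 mm play to each rail). A black lifter is fixed on its middle: a rubber disc 54 mm across and 5 mm high, and on it a grip bar 60 mm long in x, 24 mm wide in y, whose top is 52 mm above the tile's underside (54 mm with a red strip). Origin: centre of the tile's underside, 10 mm above the worktop.
- end_long: Blue end tile fixed to the board, 100 (x) x 84 (y) x 14 mm, at one end of the row (left or right varies). Its centre is 122 mm from the board's centre. The gap between it and the loose tile is the narrow one, about 5 mm. Origin: centre of its underside, 10 mm above the worktop; axes parallel to the board's.
- end_short: Blue end tile fixed to the board, 100 (x) x 60 (y) x 14 mm, at the other end of the row (left or right varies), 122 mm from the board's centre. The gap between it and the loose tile is the wide one, about 17 mm at the start, 100 mm long and 14 mm deep. Origin: centre of its underside, 10 mm above the worktop; axes parallel to the board's.
- spacer: Orange plastic joint spacer, 50 g. From below: a tab 56 (x) x 10 (y) mm, 11 mm deep, that goes into the gap; a head 60 (x) x 32 (y) x 6 mm that comes to rest on the tiles; a grip fin 44 (x) x 14 (y) mm on the head, from 17 to 50 mm above the origin. Origin: centre of the tab's underside; z up. In its holder the origin is 9 mm above the worktop; seated in the gap 13 mm (3 mm above the tiles' underside).
- holder: Wooden holder for the spacer, fixed, 90 (x) x 70 (y) x 20 mm, with a slot 12.6 mm wide along its x in which the spacer stands, so that the spacer lifts straight out. Origin: centre of its underside on the worktop.
- seed_tray: Black and green seed tray, loose, 228 x 174 x 59 mm, stands behind the board; leave it alone. Origin: centre of its underside.
- tumbler: Clear tumbler, loose, 81 mm across, 92 mm high, stands between the seed tray and the holder; leave it alone. Origin: centre of its underside.

How it is judged:
By the outcome, as a careful person would: the job done as asked, in the order asked, and still so for the second after the job is handed in, while the arm keeps its last pose, push and grip.
It also fails if it takes over 54 s, if anything falls off the work surface, if the arm or the gripper's body presses on something with over 40 N, if the wrist force passes 120 N, or if a joint passes its speed limit or range.

### The arm

A 6-joint arm with a two-finger parallel gripper is mounted at the origin on a cart in front of the work surface, level with it; the furniture and walls round the work are solid. World frame = base frame: x ahead of the robot, y to its left, z up, the work surface at z = 0. Lengths are in m, angles in rad, forces in N, time in s.
With the tool pointing down it reaches from about 0.375 to 0.925 m from the base axis. Payload 5.7 kg.
Tool frame: the origin (TCP) lies midway between the tips of the shut fingers; the grasp point (between the pads) lies 19 mm behind it; z points along the fingers, y is the line along which they close (so a half turn about z gives the same grasp; the last joint's range is limited). The gripper opens to 88 mm and grips with 3 to 60 N. Pads are 20 mm wide; open, the fingers measure 115 mm over their backs; the gripper's body (75 mm by 178 mm) begins 61 mm behind the grasp point.
Start: joints at [1.021, 0.359, 1.51, -0, 1.272, -0.115], TCP at [0.253, 0.544, 0.223] pointing down, gripper open.
Joint ranges: [-2.97, 2.97], [-1.01, 2.36], [0.21, 2.38], [-0.96, 4.11], [0.2, 2.71], [-2.98, 2.98]. Speed limits (rad/s): [2.39, 2.39, 3.14, 3.14, 3.14, 3.14].

### API

Orientations are given as a unit quaternion [x, y, z, w].
In Python, from bench import move_ptp, servo_line, goto_joints, move_gripper, sleep, inverse_kinematics, capture, PlanningError, close_job, spot_in, silhouettes, current_clock, current_joint_pos, current_qvel, current_joint_torque, current_position, current_orientation, current_force, current_torque, current_finger_gap, current_grip_force gives the robot as it stands. Calls block until the motion is done:
- move_ptp(position, orientation): joint-space move of the TCP to a pose.
- servo_line(position, orientation=None, rate=0.15, contact_N=None): straight line of the TCP; orientation=None keeps the orientation; rate is the mean speed in m/s. With contact_N (N) it stops when the force on the tool has changed by that much, and returns True; else False.
- goto_joints(angles): joint-space move.
- move_gripper(opening): finger opening in m; the grip force is fixed at half the most; returns when the fingers have stopped.
- sleep(seconds).
- inverse_kinematics(position, orientation): joint angles nearest the present ones, or None.
- capture(name): name is "scene" or "top" or "wrist"; returns a dict with "image" (384x512x3 uint8, blue, green, red), "range_z" (384x512 float32, m along the optical axis (not along the pixel's ray), 0 where there is no reading), "intrinsics" (3x3 intrinsics, pixels), "R" (3x3) and "t" (3): a world point X has camera coordinates R X + t. Camera axes: x right, y down, z forward; pixel columns grow to the right and rows downward; lengths in m; the calibration is good to about 2 mm. A picture is of the moment at which its call begins.
A pose or a line that the arm cannot do raises PlanningError and nothing moves.
- close_job(): hands the job in; it is judged then, once.
Trained networks look in the newest picture that a camera, given by its name, has taken for a name from the list of things; names that differ only in an ending like _2 or _b are one class to them, and where a whole thing is asked for, a point or a joint stands for the part that bears it (a point fixed in the world has none). Each returns a list of dicts, best first, with "conf" (0 to 1); they miss things now and then, are a little off and sometimes report something else, mostly with a low value. They report only what shows in the picture. A call takes as long as a camera call.
- spot_in(camera, query): "xy" ([column, row] in pixels, amid what is visible of it).
- silhouettes(camera, query): "region" (384x512 bool, what is visible of it) and "xy" ([column, row] in pixels, amid what is visible of it).
Readings, each from a call of its own:
- current_clock(): time.
- current_joint_pos(): joint angles.
- current_qvel(): joint speeds.
- current_joint_torque(): joint torques, N m.
- current_position(): TCP position.
- current_orientation(): TCP orientation.
- current_force(): force on the tool from outside, world axes, zero at the start.
- current_torque(): the same for the moment, N m.
- current_finger_gap(): finger opening in m.
- current_grip_force(): force on a finger pad.
Only numpy, scipy, OpenCV 4.12 (cv2) and the standard library are available. Lean on these libraries where they do the work, as an engineer would, in place of code of your own. Each camera call takes 0.05 s, during which the arm holds its last target. There are 200 camera calls.

## Working session

There is one attempt and no reset: what is moved stays moved. The work goes in short steps, each a Python script; the robot and the scene stay as the last script left them, time stands still between calls to the robot, and variables do not carry over. Pictures are saved under pics/ and viewed, at most 10 in all, crops included, and the job is handed in when it is done.

```bash
mkdir -p pics; ls; cat > h.py <<'E'
import numpy as np, cv2
from bench import *
def cloud(c):
    K,R,t=c["intrinsics"],np.array(c["R"]),np.array(c["t"]); z=c["range_z"]
    v,u=np.indices(z.shape)
    P=np.stack([(u-K[0][2])/K[0][0]*z,(v-K[1][2])/K[1][1]*z,z],-1)
    W=(P-t)@R; W[z==0]=np.nan
    return W
E
python3 - <<'E'
from h import *
ims=[]
for n in ["top","scene"]:
    c=capture(n); cv2.imwrite(f"pics/{n}0.png",c["image"]); W=cloud(c)
    print(n,"cam at",(-np.array(c["R"]).T@np.array(c["t"])).round(3))
    np.savez(f"{n}0.npz",W=W,im=c["image"],K=c["intrinsics"],R=c["R"],t=c["t"])
    for q in ["board","tile","end_long","end_short","spacer","holder","seed_tray","tumbler"]:
        for d in silhouettes(n,q)[:2]:
            m=d["region"]; p=W[m]; p=p[~np.isnan(p[:,0])]
            print(q,round(d["conf"],2),np.round(d["xy"]),m.sum(), np.percentile(p,[2,50,98],axis=0).round(3).tolist() if len(p) else None)
print(current_clock())
E
```

```text
pics
top cam at [0.493 0.151 1.229]
board 0.56 [314. 223.] 1879 [[0.393, -0.119, -0.001], [0.497, 0.019, 0.013], [0.566, 0.226, 0.024]]
tile 0.86 [289. 233.] 1985 [[0.43, -0.021, 0.018], [0.48, 0.054, 0.023], [0.532, 0.124, 0.063]]
tile 0.63 [173. 164.] 850 [[0.648, 0.326, -0.001], [0.688, 0.367, 0.044], [0.722, 0.402, 0.091]]
end_long 0.86 [246. 244.] 1151 [[0.407, 0.131, 0.016], [0.457, 0.173, 0.023], [0.506, 0.216, 0.027]]
end_short 0.86 [334. 227.] 851 [[0.454, -0.1, 0.009], [0.503, -0.065, 0.023], [0.553, -0.032, 0.028]]
spacer 0.72 [168. 231.] 282 [[0.464, 0.376, 0.014], [0.493, 0.388, 0.027], [0.523, 0.411, 0.061]]
spacer 0.6 [245. 243.] 1129 [[0.409, 0.13, 0.018], [0.457, 0.172, 0.023], [0.506, 0.216, 0.027]]
holder 0.8 [169. 236.] 592 [[0.45, 0.358, 0.001], [0.491, 0.381, 0.018], [0.537, 0.423, 0.025]]
holder 0.52 [243. 240.] 1093 [[0.409, 0.131, 0.018], [0.457, 0.173, 0.023], [0.505, 0.215, 0.027]]
seed_tray 0.92 [247. 137.] 5159 [[0.637, 0.072, 0.033], [0.745, 0.154, 0.045], [0.854, 0.235, 0.06]]
scene cam at [-0.112 -0.616  0.519]
board 0.93 [272. 264.] 2039 [[0.39, -0.126, 0.0], [0.441, -0.033, 0.009], [0.567, 0.199, 0.018]]
board 0.3 [255. 243.] 2273 [[0.423, -0.026, 0.01], [0.468, 0.038, 0.023], [0.537, 0.125, 0.061]]
tile 0.78 [254. 240.] 2137 [[0.424, -0.026, 0.014], [0.468, 0.038, 0.023], [0.534, 0.122, 0.061]]
end_long 0.68 [207. 225.] 933 [[0.404, 0.126, 0.016], [0.449, 0.168, 0.022], [0.505, 0.214, 0.024]]
end_short 0.65 [302. 256.] 1057 [[0.453, -0.102, 0.012], [0.498, -0.072, 0.023], [0.552, -0.036, 0.025]]
holder 0.55 [164. 203.] 463 [[0.447, 0.356, -0.001], [0.472, 0.365, 0.013], [0.536, 0.421, 0.02]]
seed_tray 0.88 [300. 190.] 4060 [[0.634, 0.068, 0.003], [0.724, 0.131, 0.044], [0.852, 0.231, 0.058]]
tumbler 0.65 [231. 165.] 1019 [[0.646, 0.325, 0.002], [0.67, 0.341, 0.059], [0.724, 0.405, 0.089]]
0.9
```

View pics/top0.png

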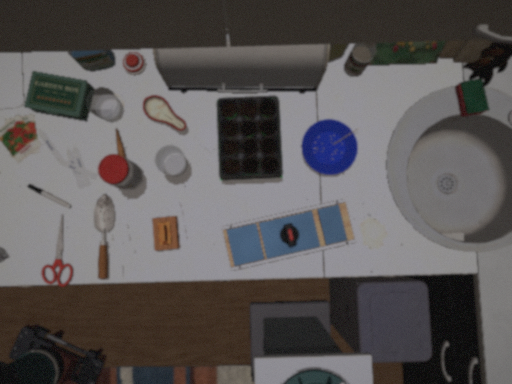

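View pics/scene0.png

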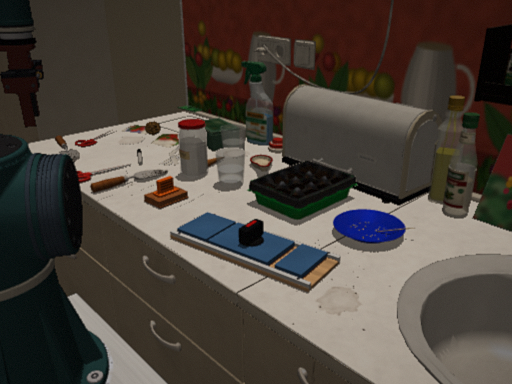

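The top view shows the tile row at about (225–352, 205–265), the lifter at (289, 235) and the holder at (166, 233). The wide gap is at about (320, 225), next to end_short on the −y side. The scene view agrees. Next I'll look closer with the wrist camera.

```bash
cat >> h.py <<'E'
from scipy.spatial.transform import Rotation as Ro
def ori(yaw):
    """tool down, tool y along (-sin yaw, cos yaw); the half turn nearest the present last joint"""
    best=None
    for k in (0,np.pi):
        y=np.array([-np.sin(yaw+k),np.cos(yaw+k),0]); z=np.array([0,0,-1.])
        q=Ro.from_matrix(np.stack([np.cross(y,z),y,z],1)).as_quat()
        j=inverse_kinematics([0.48,0.05,0.15],q)
        if j is not None and (best is None or abs(j[5])<best[0]): best=(abs(j[5]),q)
    return best[1]
def rect(W,m,zlo,zhi):
    p=W[m]; p=p[(p[:,2]>zlo)&(p[:,2]<zhi)]
    r=cv2.minAreaRect((p[:,:2]*1000).astype(np.float32)); 
    return len(p),np.round(r[0],1).tolist(),np.round(r[1],1).tolist(),round(r[2],1),np.round(np.median(p[:,2])*1000,1)
E
python3 - <<'E'
from h import *
print(Ro.from_quat(current_orientation()).as_matrix().round(2).tolist())
q=ori(0.19)
for k,(x,y) in enumerate([(0.47,0.385),(0.46,-0.01)]):
    move_ptp([x,y,0.22],q); sleep(0.3)
    c=capture("wrist"); W=cloud(c); cv2.imwrite(f"pics/w{k}.png",c["image"])
    np.savez(f"w{k}.npz",W=W,im=c["image"],K=c["intrinsics"],R=c["R"],t=c["t"])
    print(current_clock(),current_joint_pos().__repr__(),"cam",(-np.array(c["R"]).T@np.array(c["t"])).round(3))
    for n in (["spacer","holder"] if k==0 else ["tile","end_short","end_long"]):
        for d in silhouettes("wrist",n)[:2]:
            m=d["region"]; print(n,round(d["conf"],2),np.round(d["xy"]),m.sum())
            np.save(f"m{k}_{n}.npy",m) if d["conf"]>.5 else 0
            for lo,hi in [(.016,.023),(.02,.03),(.05,.07)]:
                try: print("  ",lo,hi,rect(W,m,lo,hi))
                except Exception as e: print("  -")
im=np.hstack([cv2.resize(cv2.imread(f"pics/w{k}.png"),(400,300)) for k in (0,1)]); cv2.imwrite("pics/w01.png",im)
E
```

```text
[[-0.91, 0.42, -0.0], [0.42, 0.91, -0.0], [-0.0, -0.0, -1.0]]
3.05 array([5.73076288e-01, 3.71831078e-01, 1.49676680e+00, 9.69654903e-06,
       1.27302693e+00, 1.95332512e+00]) cam [0.538 0.398 0.383]
spacer 0.7 [246. 146.] 1442
   0.016 0.023 (1, [524.6, 386.2], [0.0, 0.0], 0.0, np.float64(22.0))
   0.02 0.03 (825, [494.1, 393.3], [59.9, 31.9], 3.9, np.float64(27.1))
   0.05 0.07 (596, [494.1, 393.4], [44.0, 14.9], 4.2, np.float64(59.9))
holder 0.97 [233. 140.] 3110
   0.016 0.023 (2790, [494.0, 393.4], [90.1, 64.6], 4.0, np.float64(21.1))
   0.02 0.03 (2627, [494.0, 393.3], [89.8, 64.1], 4.2, np.float64(21.2))
   0.05 0.07 (0, [0.0, 0.0], [0.0, 0.0], 0.0, np.float64(nan))
4.9667 array([-1.71060994e-01,  1.58844681e-01,  1.80189926e+00,  5.31018054e-05,
        1.18088628e+00,  1.20883836e+00]) cam [0.528 0.003 0.383]
tile 0.91 [204. 142.] 11676
   0.016 0.023 (39, [479.9, 52.6], [101.8, 149.7], 11.4, np.float64(22.7))
   0.02 0.03 (9918, [480.5, 52.9], [101.0, 149.9], 11.8, np.float64(25.1))
   0.05 0.07 (1381, [480.9, 52.8], [58.6, 24.3], 11.1, np.float64(62.8))
end_short 0.9 [304. 141.] 4806
   0.016 0.023 (65, [503.7, -65.9], [102.3, 60.4], 11.3, np.float64(20.5))
   0.02 0.03 (4673, [505.0, -65.7], [99.8, 60.4], 11.2, np.float64(25.1))
   0.05 0.07 (0, [0.0, 0.0], [0.0, 0.0], 0.0, np.float64(nan))
  return _methods._mean(a, axis=axis, dtype=dtype,
  ret = ret.dtype.type(ret / rcount)
```

View pics/w01.png

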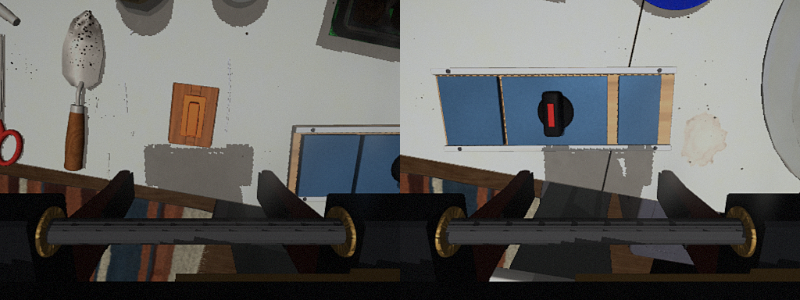

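Both close-ups are clear: the spacer stands in its holder at (190, 112) in the left half, and the wide gap is at (612, 108) in the right half. The fitted sizes match the given ones (60×32, 44×15, 90×65, 101×150, 100×60 mm). The yaws are 4.0° for the holder and 11.3° for the board. Now the grasp.

```bash
python3 - <<'E'
from h import *
q=ori(np.radians(4.0)); p=np.array([0.4941,0.3934,0])
move_ptp(p+[0,0,0.11],q)
print(servo_line(p+[0,0,0.031],q,rate=0.08,contact_N=8), current_position(), current_clock())
move_gripper(0.0); print(current_finger_gap(),current_grip_force(),np.round(current_force(),1))
servo_line(p+[0,0,0.15],q,rate=0.15)
print(current_finger_gap(),np.round(current_force(),1))
q=ori(np.radians(11.3)); g=np.array([0.4972,-0.0286,0])
move_ptp(g+[0,0,0.15],q); servo_line(g+[0,0,0.075],q,rate=0.1); sleep(.3)
print(current_position(),current_joint_pos(),current_clock(),np.round(current_force(),1))
for n in ("wrist","scene","top"):
    c=capture(n);cv2.imwrite(f"pics/{n}1.png",c["image"]); W=cloud(c)
    np.savez(f"{n}1.npz",W=W,im=c["image"],K=c["intrinsics"],R=c["R"],t=c["t"])
    for s in ("spacer","tile","end_short"):
      for d in silhouettes(n,s)[:1]:
        print(n,s,d["conf"],d["xy"],d["region"].sum(),rect(W,d["region"],.019,.03),rect(W,d["region"],.05,.12))
im=np.hstack([cv2.resize(cv2.imread("pics/wrist1.png"),(400,300)),cv2.resize(cv2.imread("pics/scene1.png")[180:310,180:350],(400,300))]); cv2.imwrite("pics/c1.png",im)
E
```

```text
False [0.49452118 0.39372016 0.03152663] 7.8083
0.013912568684112343 29.999982118606567 [-0.4 -0.1  0. ]
0.013915329537530547 [-0.1  0.8 -0.8]
[ 0.49750698 -0.02866399  0.07543898] [-1.96257947e-01  4.07255080e-01  1.88582457e+00  1.29350318e-06
  8.47618439e-01  1.17733992e+00] 12.6333 [-0.1 -0.2 -1.1]
wrist spacer 0.76 [249.4, 214.4] 3931 (39, [505.6, -27.8], [22.0, 41.8], 9.9, np.float64(25.2)) (3880, [507.8, -27.3], [39.5, 32.0], 11.3, np.float64(97.5))
wrist tile 0.9 [123.3, 193.1] 23727 (18780, [480.6, 53.3], [100.4, 150.5], 11.2, np.float64(25.2)) (3539, [487.3, 24.8], [58.7, 79.6], 11.2, np.float64(62.7))
wrist end_short 0.8 [308.3, 183.7] 7860 (7763, [515.2, -63.4], [79.5, 60.0], 11.3, np.float64(25.2)) (12, [521.0, -40.6], [18.0, 1.2], 14.7, np.float64(96.7))
scene spacer 0.56 [284.1, 229.6] 354 (2, [520.2, 10.9], [21.2, 0.0], 96.0, np.float64(22.4)) (350, [494.3, -32.6], [59.2, 31.2], 7.6, np.float64(72.4))
scene tile 0.62 [253.3, 243.6] 1977 (1364, [478.6, 51.9], [100.5, 153.5], 10.9, np.float64(22.7)) (232, [486.2, 19.7], [58.2, 91.6], 13.4, np.float64(59.0))
scene end_short 0.74 [303.7, 260.5] 1051 (894, [502.9, -66.5], [102.8, 61.4], 10.2, np.float64(22.8)) (0, [0.0, 0.0], [0.0, 0.0], 0.0, np.float64(nan))
top tile 0.93 [280.5, 235.3] 1413 (1173, [480.1, 51.8], [99.9, 149.1], 11.1, np.float64(22.9)) (158, [479.3, 54.8], [59.7, 18.4], 11.2, np.float64(60.5))
  return _methods._mean(a, axis=axis, dtype=dtype,
  ret = ret.dtype.type(ret / rcount)
```

View pics/c1.png

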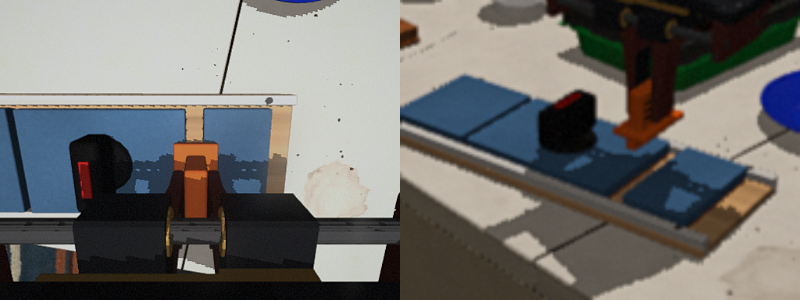

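The spacer is firmly held and upright above the wide gap, at (195, 150) in the left half. It sits about 1 mm towards the end tile, so I'll shift it slightly and lower it with a contact stop.

```bash
python3 - <<'E'
from h import *
q=ori(np.radians(11.3)); g=np.array([0.4970,-0.0279,0])
servo_line(g+[0,0,0.062],q,rate=0.05)
f0=np.array(current_force())
hit=servo_line(g+[0,0,0.033],q,rate=0.03,contact_N=5)
sleep(.2); print(hit,current_position(),np.round(np.array(current_force())-f0,1),np.round(current_torque(),2),current_finger_gap(),current_clock())
c=capture("scene");cv2.imwrite("pics/s2.png",cv2.resize(c["image"][180:310,180:350],(680,520)))
E
```

```text
True [ 0.49668331 -0.02784637  0.03484767] [0.  0.2 6.2] [-0.04  0.18  0.04] 0.014155961961138 14.6833
```

View pics/s2.png

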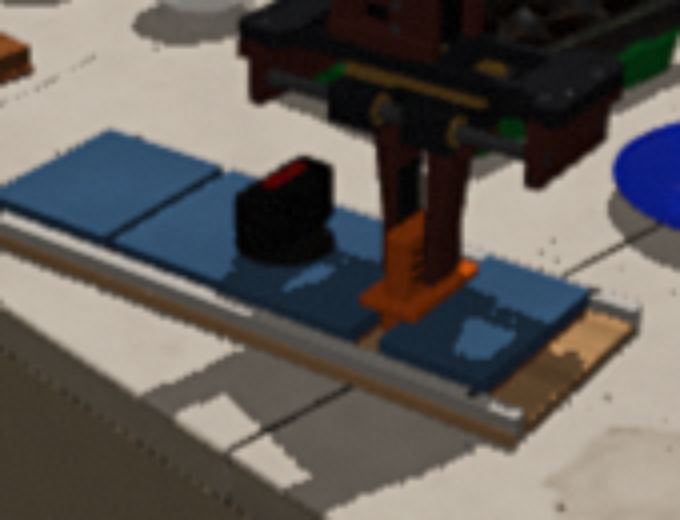

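It touched down at the expected height (34.8 mm TCP, 35.5 mm predicted), and the picture shows the head lying on both tiles at (420, 290). I'll release it, check, and take the lifter.

```bash
python3 - <<'E'
from h import *
q=ori(np.radians(11.3)); 
p=np.array(current_position()); u=np.array([-.196,.981,0])
move_gripper(0.04)
servo_line(p+[0,0,0.09],q,rate=0.15)
b=np.array([0.4806,0.0530,0])
move_ptp(b+[-0.01,0,0.14],q); move_gripper(0.07); sleep(.2)
c=capture("wrist"); W=cloud(c); cv2.imwrite("pics/w3.png",c["image"])
np.savez("w3.npz",W=W,im=c["image"])
for s,(lo,hi) in (("spacer",(.025,.04)),("spacer",(.055,.075)),("tile",(.019,.03)),("tile",(.055,.07)),("end_short",(.019,.03))):
    for d in silhouettes("wrist",s)[:1]: print(s,d["conf"],d["xy"],rect(W,d["region"],lo,hi))
print(current_clock())
E
```

```text
spacer 0.75 [345.5, 178.3] (1127, [496.4, -27.9], [59.5, 31.4], 10.3, np.float64(31.2))
spacer 0.75 [345.5, 178.3] (1094, [496.7, -27.6], [43.9, 14.6], 13.5, np.float64(63.8))
tile 0.94 [250.8, 170.1] (14262, [481.2, 53.2], [99.4, 149.8], 11.2, np.float64(25.2))
tile 0.94 [250.8, 170.1] (2120, [481.5, 53.0], [58.9, 24.0], 12.0, np.float64(62.9))
end_short 0.82 [387.9, 170.4] (6184, [504.9, -65.3], [99.5, 60.6], 11.5, np.float64(25.2))
17.6917
```

View pics/w3.png

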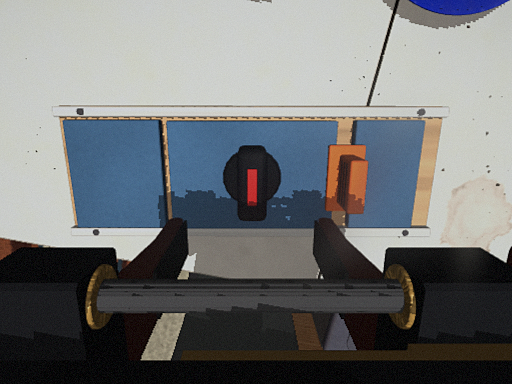

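The spacer stands free and seated at (347, 178). Its head top reads 31.2 mm against 30 mm expected, with the camera's usual +1 mm bias. Next I grip the lifter and slide the tile.

```bash
python3 - <<'E'
from h import *
yaw=np.radians(11.3); q=ori(yaw); u=np.array([-np.sin(yaw),np.cos(yaw),0]); b=np.array([0.4811,0.0530,0])
servo_line(b+[0,0,0.12],q); 
print(servo_line(b+[0,0,0.036],q,rate=0.08,contact_N=8),current_position())
move_gripper(0.0); print(current_finger_gap(),current_grip_force(),np.round(current_force(),1))
p=np.array(current_position()); f0=np.array(current_force())
tgt=b+[0,0,.036]
hit=servo_line(tgt-0.012*u,q,rate=0.012,contact_N=10)
for _ in range(3):
    sleep(.3); d=np.array(current_position())-p
    print(hit,"moved mm",(d@u*1e3).round(2),d.round(4),"F",np.round(np.array(current_force())-f0,1),"along u",((current_force()-f0)@u).round(1),current_finger_gap(),current_clock())
E
```

```text
False [0.48152015 0.05298404 0.03638042]
0.023854958810994267 30.00021457672119 [-0.6  1.1  1.3]
True moved mm -5.09 [ 0.001 -0.005 -0.   ] F [ 1.4 -1.8  4.1] along u -2.0 0.023760534354130967 20.85
True moved mm -5.08 [ 0.001 -0.005 -0.   ] F [ 1.  -2.6  3.8] along u -2.8 0.023458476361140197 21.15
True moved mm -5.09 [ 0.001 -0.005 -0.   ] F [ 0.8 -3.   3.6] along u -3.1 0.024045442481331447 21.45
```

```bash
python3 - <<'E'
from h import *
yaw=np.radians(11.3); q=ori(yaw); u=np.array([-np.sin(yaw),np.cos(yaw),0]); b=np.array([0.4811,0.0530,0])
p=np.array(current_position()); z=0.036
for k in range(12):
    s=-0.0055-0.0005*k
    tgt=b+s*u; tgt[2]=z
    servo_line(tgt,q,rate=0.01); sleep(.1)
    f=np.array(current_force()); d=(np.array(current_position())-b)@u*1e3
    print(round(s*1e3,1),"at",d.round(2),"F",np.round(f,1),"u",(f@u).round(1),current_clock())
    if f@u>15 or np.linalg.norm(f)>25: break
c=capture("wrist"); W=cloud(c); cv2.imwrite("pics/w4.png",c["image"])
c=capture("top"); W=cloud(c); cv2.imwrite("pics/t4.png",c["image"])
c=capture("scene"); cv2.imwrite("pics/s4.png",cv2.resize(c["image"][180:310,180:350],(680,520)))
E
```

```text
-5.5 at -5.06 F [-0.2  5.2  4.1] u 5.1 21.8417
-6.0 at -5.08 F [-0.9  8.   4.6] u 8.0 22.1917
-6.5 at -5.1 F [-0.4 11.1  5.3] u 10.9 22.5417
-7.0 at -5.12 F [ 0.3 13.1  5.7] u 12.8 22.8917
-7.5 at -5.16 F [-1.2 15.6  5.9] u 15.6 23.2417
```

View pics/w4.png

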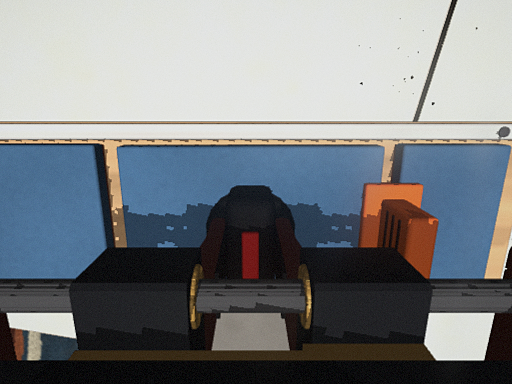

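View pics/s4.png

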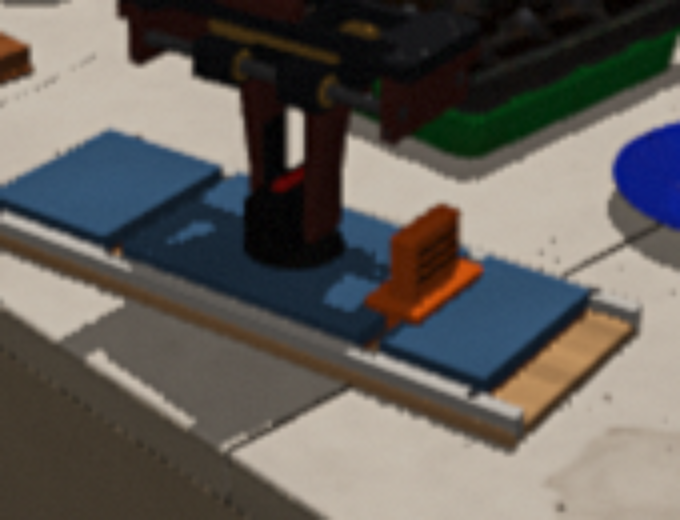

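The tile is in hand and pressed: the force rises sharply with no further movement, and the narrow gap has widened at (112, 210). I'll measure the residual joint width and parallelism before finishing.

```bash
cat > gap.py <<'E'
from h import *
yaw=np.radians(11.3); U=np.array([-np.sin(yaw),np.cos(yaw)]); X=np.array([np.cos(yaw),np.sin(yaw)])
O=np.array([.4811,.0535])  # board centre
def edge(img,K,R,t,s,near,zt=.024):
    """sub-pixel blue/not-blue crossing along the board's y in the tile-top plane, at board-x s"""
    y=np.arange(near-.012,near+.012,.0001)
    P=np.c_[O+s*X+y[:,None]*U,np.full(len(y),zt)]@np.array(R).T+np.array(t)
    uv=(P/P[:,2:])@np.array(K).T
    v=cv2.remap(img,uv[:,0].astype(np.float32)[None],uv[:,1].astype(np.float32)[None],cv2.INTER_LINEAR)[0].astype(float)
    return y,v[:,0]/(v.sum(1)+1)
def gap(name):
    c=capture(name)
    for s in (-.048,-.044,-.040,-.036,.036,.038,.040,.042,.044,.046,.048):
        y,r=edge(c["image"],c["intrinsics"],c["R"],c["t"],s,-.085)
        b=r>0.5*(np.median(r[:30])+r.min()); i=np.where(~b)[0]
        print(name,s,"gap mm",round((y[i[-1]]-y[i[0]])*1e3,1) if len(i) else None,"from",(y[i[0]]*1e3).round(1) if len(i) else None,"n",len(i),"r",r.min().round(2),r.max().round(2))
E
python3 - <<'E'
from gap import *
gap("wrist"); gap("scene")
for n in ("wrist","scene"):
    c=capture(n); W=cloud(c)
    for s,lo,hi in (("tile",.019,.03),("end_short",.019,.03),("spacer",.026,.034),("spacer",.055,.07)):
        for d in silhouettes(n,s)[:1]: print(n,s,rect(W,d["region"],lo,hi))
E
```

```text
wrist -0.048 gap mm 23.7 from -97.0 n 34 r 0.34 0.36
wrist -0.044 gap mm 17.9 from -92.0 n 25 r 0.33 0.37
wrist -0.04 gap mm 17.8 from -93.0 n 33 r 0.33 0.38
wrist -0.036 gap mm 6.0 from -97.0 n 11 r 0.32 0.38
wrist 0.036 gap mm 6.3 from -87.3 n 64 r 0.25 0.42
wrist 0.038 gap mm 6.3 from -87.3 n 64 r 0.26 0.42
wrist 0.04 gap mm 6.3 from -87.3 n 64 r 0.26 0.42
wrist 0.042 gap mm 6.2 from -87.2 n 63 r 0.26 0.41
wrist 0.044 gap mm 6.3 from -87.2 n 64 r 0.26 0.41
wrist 0.046 gap mm 6.2 from -87.2 n 63 r 0.26 0.41
wrist 0.048 gap mm 6.3 from -87.2 n 64 r 0.26 0.41
scene -0.048 gap mm 3.9 from -93.1 n 40 r 0.33 0.47
scene -0.044 gap mm 4.4 from -93.0 n 45 r 0.34 0.46
scene -0.04 gap mm 4.7 from -92.9 n 48 r 0.25 0.47
scene -0.036 gap mm 5.8 from -92.3 n 59 r 0.07 0.48
scene 0.036 gap mm 16.0 from -89.1 n 156 r 0.05 0.33
scene 0.038 gap mm 13.3 from -86.4 n 77 r 0.05 0.44
scene 0.04 gap mm 4.7 from -77.8 n 48 r 0.04 0.47
scene 0.042 gap mm 3.9 from -77.0 n 40 r 0.04 0.47
scene 0.044 gap mm 2.9 from -76.0 n 30 r 0.04 0.46
scene 0.046 gap mm 1.5 from -74.6 n 16 r 0.02 0.44
scene 0.048 gap mm 1.9 from -75.0 n 20 r 0.2 0.37
wrist tile (20898, [490.9, 49.2], [81.9, 150.2], 11.3, np.float64(25.3))
wrist end_short (10360, [513.4, -63.4], [82.9, 61.4], 11.3, np.float64(25.2))
wrist spacer (2040, [507.9, -28.8], [38.5, 32.5], 10.9, np.float64(31.1))
wrist spacer (1992, [503.9, -29.2], [30.9, 14.9], 10.8, np.float64(63.8))
scene tile (1215, [481.4, 46.7], [105.6, 150.4], 11.9, np.float64(22.9))
scene end_short (836, [505.7, -66.7], [104.4, 60.9], 10.3, np.float64(22.9))
scene spacer (178, [496.7, -33.0], [62.6, 31.9], 8.1, np.float64(28.8))
scene spacer (107, [495.9, -33.9], [43.4, 14.6], 11.8, np.float64(61.1))
```

The wrist fits show the tile moved 6.1 mm, from a gap of about 16.1 mm to about 10 mm, which is the tab width. All the edges are parallel at 11.3°, so the joint is closed. I'll firm up the push a little, confirm it holds, and hand in.

```bash
python3 - <<'E'
from h import *
yaw=np.radians(11.3); q=ori(yaw); u=np.array([-np.sin(yaw),np.cos(yaw),0]); b=np.array([0.4811,0.0530,0.036])
servo_line(b-0.0085*u,q,rate=0.01)
for _ in range(2):
    sleep(.5); f=np.array(current_force()); print(np.round(f,1),(f@u).round(1),((current_position()-b)@u*1e3).round(2),current_finger_gap(),current_grip_force(),current_clock())
if f@u>12 and np.linalg.norm(f)<35: print(close_job())
E
```

```text
[-0.7 21.1  8.8] 20.8 -5.2 0.02387091597853214 30.01225769519806 24.7417
[-1.6 22.1  8.3] 21.9 -5.21 0.02377726321786862 30.012304186820984 25.2417
the job is handed in; nothing more can be done
None
```

The job is handed in at about 25 s: the spacer is seated in the wide gap and released, and the loose tile is closed up against it, still gripped and pressed with about 22 N; the pass/fail result was not reported back.

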